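Lock a retaining post into a sprung tray channel

TASK

Take the blue-gripped retaining post out of its white stand and lock it in the channel of the rail at the blue bands: feel its foot down into the slot with the foot lying along the slot, press it down against the spring bed, turn it a quarter turn, and let the spring bring it up until its grooves catch both channel lips, as the grey post beside it already does. Then let go, leaving it upright and square to the channel. Never push it against the rail with more than about 25 N, and leave the other instruments on the bench where they lie.

Things in the scene. Friction and masses are not known exactly. Their poses are not given: they have to be found in the camera images.
- post: loose retaining post, 74 mm high, about 120 g, same after a half turn. Origin: centre of its foot's underside; z up along the post, x along the foot and along the flat grip. It starts upright with its foot in the stand's pocket (up to 2 mm of play); lift it straight up at least 12 mm to clear the stand
- post_grip (a point): centre of the post's flat blue grip, 54 mm above its underside: 32 (x) x 12 (y) mm, from 34 to 74 mm up; pinch it across y. Below it a steel disc 26 mm across (29 to 34 mm up) and a round neck 12 mm across
- post_foot (a point): centre of the post's steel foot, at groove-floor level, 6 mm above its underside. Foot: bar 36 (x) x 14 (y) mm, 6 mm thick; on each end (outer 4 mm) a horn rises 3.5 mm more, to 9.5 mm above the underside. The grooves lie between horn and neck, 6 to 14 mm from the axis
- dock: the fixed white stand that holds the post: block 70x48x14 mm, pocket 39x17 mm, 8 mm deep. Origin: centre of its underside, on the bench
- rail: fixed grey base of the rail, 220 (x) x 100 (y) x 10 mm, an upright bracket to z = 40 mm at each end. Origin: centre of its underside, on the bench; x along the channel. The aluminium channel on it (190 mm long, 54 wide, ends closed) floats: it stands up to 5 mm to either side (y) of the base's centre line, held by stiff friction. This offset is NOT in any given pose: feel or look for it
- rail_top (a point): on the base's centre line, mid-length, level with the flat top of the channel, 46 mm above the bench. The top has a full-length slot 17 mm wide between two 6 mm thick lips; the lips' edges (4 mm wide) are turned down to 36 mm above the bench; inside, the channel is 44 mm wide. A locked grey-gripped post stands in it 70 mm toward rail +x, top 104 mm above the bench
- bed_level (a point): at the station, level with the resting top of the full-length spring bed inside the channel, 32 mm above the bench. Pushed down, the bed resists with about 2.6 N at first and 1.2 N more per mm; it bottoms hard after 11 mm (about 16 N). To turn, the foot's underside must be over 6 mm below this point (over 10 N)
- lock_level (a point): at the station, 30 mm above the bench: where the underside of a locked foot lies. Locked, the foot lies across the channel (post x along rail y), the lips' edges sit in its grooves and the bed presses it up. A quarter turn either way is right
- station (a point): the place marked by blue bands, 35 mm from the rail's centre toward rail -x, on the base's centre line at bench level; axes as the rail's. The post's axis must stand within 12 mm of it along rail x
- tweezers: steel dissecting forceps 14x135x10 mm lying on the bench beyond the rail and the stand; leave alone; origin at the centre of underside
- retractor_1: flat steel double-ended retractor 36x184x15 mm, lying on the bench; leave alone; origin at the centre of its underside
- marker: blue pen 11x133x10 mm, lying on the bench; leave alone; origin at the centre of its underside
Mind the look-alikes: they are no part of the job. Of the things that look like the post, the larger one is meant.

How it is judged:
By the outcome, as a careful person would: the job done as asked, in the order asked, and still so for the second after the job is handed in, with the robot touching nothing.
It also fails if it takes over 67 s, if anything falls off the work surface, if the arm or the gripper's body presses on something with over 40 N, if the wrist force passes 120 N, or if a joint passes its speed limit or range.

ROBOT

A 6-joint arm with a two-finger parallel gripper is mounted at the origin on a cart in front of the work surface, level with it; the furniture and walls round the work are solid. World frame = base frame: x ahead of the robot, y to its left, z up, the work surface at z = 0. Lengths are in m, angles in degrees, forces in N, time in s.
With the tool pointing down it reaches from about 0.375 to 0.75 m from the base axis. Payload 9 kg.
Tool frame: the origin (TCP) lies where the fingers leave the gripper's body, on its centre line; the fingertips stand 73 mm ahead of it and the grasp point (between the pads) lies 54 mm ahead of it (robot.tip_reach is the distance from the TCP to the fingertips, in m); z points along the fingers, y is the line along which they close (so a half turn about z gives the same grasp; the last joint's range is limited). The gripper opens to 85 mm and grips with 20 to 120 N. Pads are 22 mm wide; open, the fingers measure 114 mm over their backs; the gripper's body (76 mm by 85 mm) begins 54 mm behind the grasp point. The pads swing forward as they close: fully open they stand 13 mm farther back than shut.
Start: joints at [-84.15, 5.964, 5.575, 89.605, 0, 77.527], TCP at [0.189, -0.57, 0.304] pointing down, gripper open.
Joint ranges: [-171.21, 171.21], [-48.23, 106.86], [-62.78, 66.21], [-105.2, 120.99], [-86.42, 89.51], [-180, 180]. Speed limits (degrees/s): [127.2, 127.2, 147.25, 180, 180, 180].

INTERFACE

Orientations are given as [roll, pitch, yaw] about the fixed x, y, z axes, in that order (R = Rz(yaw) Ry(pitch) Rx(roll)).
In Python, from plant import robot gives the robot as it stands. Calls block until the motion is done:
- robot.move_pose(position, orientation): joint-space move of the TCP to a pose.
- robot.line_to(position, vel=0.15, rotation=None, guard=None): straight line of the TCP; rotation=None keeps the orientation; vel is the mean speed in m/s. With guard (N) it stops when the force on the tool has changed by that much, and returns True; else False.
- robot.goto_joints(angles): joint-space move.
- robot.set_gripper(opening): finger opening in m; the grip force is fixed at half the most; returns when the fingers have stopped.
- robot.pause(seconds).
- robot.ik(position, orientation): joint angles nearest the present ones, or None.
- robot.observe(): the state.
- robot.grab_frame(name): name is "side" or "top" or "wrist"; returns the picture (384x512x3 uint8, blue, green, red); there is no depth.
- robot.get_calibration(name): a dict with "vertical_fov" (degrees; the focal length in pixels is half the picture's height over the tangent of half this angle, whatever the lens; pixels are square), "cx", "cy" (the principal point, pixels), "rvec" (rotation vector, rad) and "tvec" (3), from world to camera coordinates, as OpenCV has them. Camera axes: x right, y down, z forward; pixel columns grow to the right and rows downward; lengths in m; the calibration is good to about 2 mm. The wrist camera is an equidistant fisheye: a pixel r from the principal point sees the ray r / f radians off the axis. A picture is of the moment at which its call begins: read the wrist's pose just before it. get_calibration takes no time and is no camera call; for the wrist camera it gives the pose at the moment of the call.
A pose or a line that the arm cannot do raises robot.IKError and nothing moves.
- robot.job_done(): hands the job in; it is judged then, once.
The state is a dict: "time": time; "q": joint angles; "qvel": joint speeds; "joint_torque": joint torques, N m; "tool_pos": TCP position; "tcp_rot": TCP orientation; "ft_force": force on the tool from outside, world axes, zero at the start; "torque": the same for the moment, N m; "gripper_width": finger opening in m; "gripper_force": force on a finger pad.
Only numpy, scipy, OpenCV 4.12 (cv2) and the standard library are available. Lean on these libraries where they do the work, as an engineer would, in place of code of your own. Each camera call takes 0.05 s, during which the arm holds its last target. There are 200 camera calls.

## Working session

There is one attempt and no reset: what is moved stays moved. The work goes in short steps, each a Python script; the robot and the scene stay as the last script left them, time stands still between calls to the robot, and variables do not carry over. Pictures are saved under pics/ and viewed, at most 10 in all, crops included, and the job is handed in when it is done.

```bash
ls; mkdir -p pics; python3 - <<'E'
from plant import robot
import cv2,numpy as np
s=robot.observe(); print({k:np.round(v,3) for k,v in s.items()})
ims=[]
for n in ("top","side"):
    im=robot.grab_frame(n); cv2.imwrite(f"pics/{n}0.png",im); c=robot.get_calibration(n); print(n,c); ims.append(im)
E
```

```text
pics
{'time': np.float64(0.0), 'q': array([-8.4149e+01,  6.0000e+00,  5.5290e+00,  8.9605e+01,  1.0000e-03,
        7.7528e+01]), 'qvel': array([0.019, 0.025, 0.018, 0.114, 0.132, 0.047]), 'joint_torque': array([ 0.0000e+00, -5.5692e+01,  5.0365e+01,  1.7000e-02, -0.0000e+00,
        0.0000e+00]), 'tool_pos': array([ 0.189, -0.569,  0.303]), 'tcp_rot': array([-1.79926e+02, -1.70000e-02,  1.83230e+01]), 'ft_force': array([-0.077,  0.781, -0.619]), 'torque': array([-0.003, -0.015, -0.028]), 'gripper_force': np.float64(0.0), 'gripper_width': np.float64(0.085)}
top {'vertical_fov': 52.567367941179604, 'cx': 258.5003999919189, 'cy': 198.20023140000572, 'rvec': array([ 2.16358341, -2.1914849 ,  0.13082166]), 'tvec': array([-0.04589376,  0.6059248 ,  1.02736234])}
side {'vertical_fov': 43.59933349369697, 'cx': 256.08547894226484, 'cy': 192.48294522214988, 'rvec': array([ 2.11846238, -0.03765046,  0.03416631]), 'tvec': array([-0.62246141,  0.03377266,  1.27870595])}
```

View pics/top0.png

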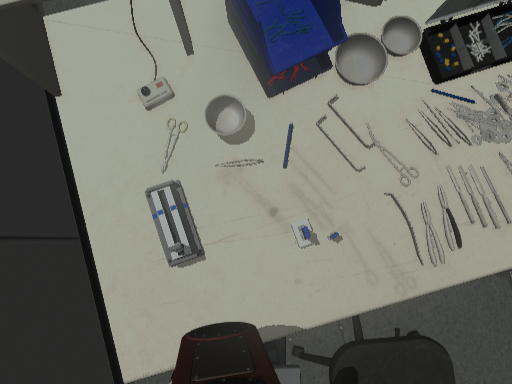

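View pics/side0.png

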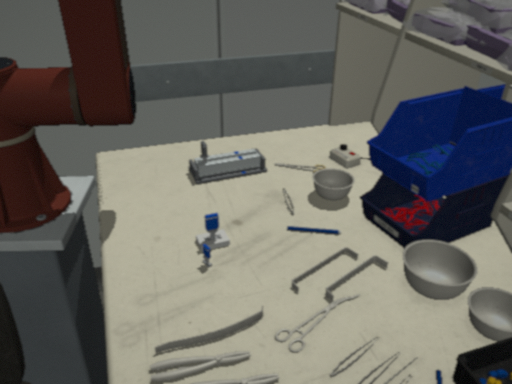

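Top view: rail at about (175,222) with the grey post near (180,250) and blue bands near (162,211). The stand and post are at (303,232), and a small decoy is at (335,237). The side view agrees (post 211,222; rail 227,165).

```bash
cat > h.py <<'E'
import numpy as np, cv2
from plant import robot
def ray(c,px,fish=False):
    R=cv2.Rodrigues(np.array(c["rvec"],float))[0]; t=np.array(c["tvec"],float)
    f=192/np.tan(np.radians(c["vertical_fov"]/2))
    d=np.array([px[0]-c["cx"],px[1]-c["cy"]],float)
    if fish:
        r=np.hypot(*d); th=r/f; v=np.r_[d/max(r,1e-9)*np.sin(th),np.cos(th)]
    else: v=np.r_[d/f,1]
    return -R.T@t, R.T@v
def onz(c,px,z,fish=False):
    o,v=ray(c,px,fish); return o+v*(z-o[2])/v[2]
def blue(im,box=None):
    h=cv2.cvtColor(im,cv2.COLOR_BGR2HSV); m=cv2.inRange(h,(100,120,50),(130,255,255))
    if box: k=np.zeros_like(m); k[box[1]:box[3],box[0]:box[2]]=1; m=m*k
    return m
def blobs(m,mn=8):
    n,l,s,c=cv2.connectedComponentsWithStats(m)
    return [(c[i].round(1),int(s[i,4]),s[i,:4]) for i in range(1,n) if s[i,4]>=mn]
E
python3 - <<'E'
from h import *
im=cv2.imread("pics/top0.png"); c=robot.get_calibration("top")
for b in blobs(blue(im,(140,170,350,270)),4): print(b, onz(c,b[0],.06).round(4), onz(c,b[0],.046).round(4))
for p in [(147,188),(172,181),(204,257),(180,266)]: print(p,onz(c,p,.04).round(3))
for p in [(292,222),(311,219),(314,243),(298,247)]: print(p,onz(c,p,.014).round(3))
c2=robot.get_calibration("side")
im=cv2.imread("pics/side0.png")
for b in blobs(blue(im,(180,140,270,280)),4): print(b, onz(c2,b[0],.054).round(4), onz(c2,b[0],.046).round(4))
# ws cam pose
c3=robot.get_calibration("wrist"); print(c3, ray(c3,(c3['cx'],c3['cy']),True), robot.observe()["tool_pos"])
E
```

```text
(array([184.3, 205.2]), 12, array([183, 204,   4,   4], dtype=int32)) [0.5861 0.1427 0.06  ] [0.5874 0.1451 0.046 ]
(array([172.8, 207.3]), 15, array([171, 206,   5,   4], dtype=int32)) [0.581  0.1729 0.06  ] [0.5821 0.1757 0.046 ]
(array([159.9, 211.8]), 17, array([158, 210,   5,   5], dtype=int32)) [0.5695 0.2065 0.06  ] [0.5705 0.2098 0.046 ]
(array([154.4, 215.8]), 14, array([152, 214,   5,   4], dtype=int32)) [0.5592 0.2208 0.06  ] [0.56   0.2243 0.046 ]
(array([306.2, 231.8]), 42, array([303, 227,   7,  11], dtype=int32)) [ 0.512  -0.1774  0.06  ] [ 0.5122 -0.1794  0.046 ]
(array([334.5, 235.1]), 15, array([332, 233,   6,   5], dtype=int32)) [ 0.5023 -0.2519  0.06  ] [ 0.5024 -0.2548  0.046 ]
(147, 188) [0.636 0.247 0.04 ]
(172, 181) [0.654 0.18  0.04 ]
(204, 257) [0.449 0.093 0.04 ]
(180, 266) [0.427 0.157 0.04 ]
(292, 222) [ 0.54  -0.145  0.014]
(311, 219) [ 0.548 -0.198  0.014]
(314, 243) [ 0.482 -0.205  0.014]
(298, 247) [ 0.471 -0.16   0.014]
(array([243.3, 171.9]), 9, array([242, 171,   4,   3], dtype=int32)) [0.5898 0.0712 0.054 ] [0.5901 0.0857 0.046 ]
(array([211.5, 221.7]), 148, array([206, 214,  12,  16], dtype=int32)) [ 0.5108 -0.1684  0.054 ] [ 0.5101 -0.1569  0.046 ]
(array([205.9, 249.9]), 54, array([203, 244,   7,  13], dtype=int32)) [ 0.5028 -0.2745  0.054 ] [ 0.502  -0.2643  0.046 ]
{'vertical_fov': 65.70646984690485, 'cx': 253.10932612921326, 'cy': 192.5366029168764, 'rvec': array([-2.33761252,  1.68841964,  0.260602  ]), 'tvec': array([-0.59852698, -0.03899612,  0.38062632])} (array([ 0.26132222, -0.54436461,  0.37417845]), array([-0.28528831, -0.09340608, -0.95387939])) [ 0.18862206 -0.569351    0.30319376]
```

```bash
python3 - <<'E'
from h import *
import pickle
D={}
for n,p,y in (("rail",[.555,.175,.27],-157),("dock",[.512,-.178,.26],-168)):
    robot.move_pose(p,[180,0,y]); robot.pause(.3)
    c=robot.get_calibration("wrist"); im=robot.grab_frame("wrist"); cv2.imwrite(f"pics/w_{n}.png",im); D[n]=c
    s=robot.observe(); print(s["time"],s["tool_pos"],s["tcp_rot"],s["q"].round(1),s["ft_force"])
pickle.dump(D,open("cal.pkl","wb"))
E
```

```text
3.3667 [0.55505314 0.17483337 0.26998327] [-1.79999001e+02 -1.72155378e-03 -1.57019429e+02] [  4.6   2.6  -1.5  85.9  -0.  -18.4] [ 0.83892528 -0.92313323  0.66310706]
5.05 [ 0.51219283 -0.17752843  0.26002591] [-1.79999015e+02  3.48896920e-04 -1.67949355e+02] [-32.9  -4.4  -9.5  85.   -0.  -45. ] [-0.0193069   0.09574769 -0.87859993]
```

View pics/w_rail.png

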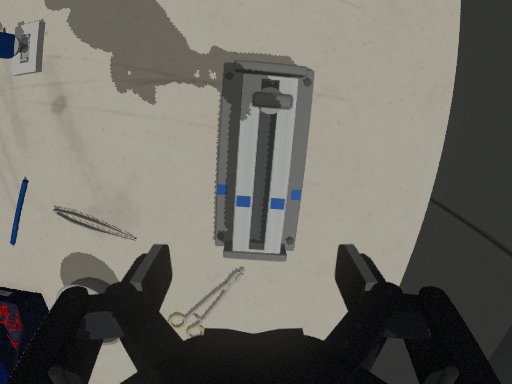

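View pics/w_dock.png

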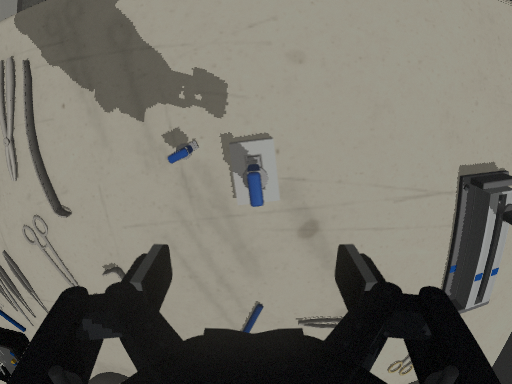

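Rail view: grey post at (272,98), base bands at (222,189) and (297,195), and channel bands at (243,201) and (278,203). Slot runs from about (270,90) to (257,245). Dock view: post at (255,185) in the stand, its grip end pointing downward; the decoy is at (181,154).

```bash
python3 - <<'E'
from h import *
import pickle
D=pickle.load(open("cal.pkl","rb"))
im=cv2.imread("pics/w_rail.png"); c=D["rail"]
for b in blobs(blue(im,(205,170,310,220)),10):
    print(b[0],b[1],b[2],"z10",onz(c,b[0],.010,True).round(4),"z46",onz(c,b[0],.046,True).round(4))
# slot edges per row
g=cv2.cvtColor(im,cv2.COLOR_BGR2GRAY)
for r in range(130,236,15): print(r,g[r,215:310:1].tolist())
d=cv2.imread("pics/w_dock.png"); m=blue(d,(230,150,280,215)); print(blobs(m))
a=cv2.resize(im[55:265,205:325],None,fx=3,fy=3,interpolation=cv2.INTER_NEAREST)[:600]
b=cv2.resize(d[125:215,215:295],None,fx=5,fy=5,interpolation=cv2.INTER_NEAREST)
o=np.zeros((600,780,3),np.uint8); o[:a.shape[0],:360]=a; o[:450,370:770]=b; cv2.imwrite("pics/zoom.png",o)
E
```

```text
[221.5 189.3] 94 [217 185  10  10] z10 [0.591  0.1508 0.01  ] z46 [0.5793 0.1503 0.046 ]
[295.7 194.7] 94 [291 190  11  10] z10 [0.5631 0.2336 0.01  ] z46 [0.5545 0.224  0.046 ]
[243. 201.] 140 [236 196  14  11] z10 [0.5945 0.1795 0.01  ] z46 [0.5825 0.1758 0.046 ]
[277.  203.3] 136 [271 198  14  11] z10 [0.5815 0.2176 0.01  ] z46 [0.5709 0.2098 0.046 ]
130 [159, 158, 127, 101, 80, 85, 101, 103, 102, 103, 102, 103, 102, 102, 65, 64, 65, 65, 63, 63, 64, 64, 64, 66, 99, 159, 157, 159, 159, 157, 155, 156, 158, 157, 155, 154, 155, 156, 157, 158, 159, 160, 135, 79, 70, 72, 70, 71, 72, 68, 72, 71, 72, 70, 57, 45, 49, 47, 47, 54, 119, 154, 159, 158, 161, 158, 158, 158, 156, 158, 155, 154, 156, 159, 158, 158, 162, 163, 152, 98, 104, 104, 104, 103, 103, 103, 103, 105, 105, 106, 106, 105, 103, 110, 157]
145 [158, 158, 111, 87, 84, 102, 103, 102, 101, 102, 103, 102, 86, 63, 66, 65, 65, 64, 66, 64, 64, 63, 66, 105, 158, 158, 160, 161, 158, 158, 155, 159, 158, 154, 155, 156, 156, 156, 157, 160, 159, 136, 62, 72, 69, 71, 73, 72, 71, 71, 70, 72, 67, 56, 48, 47, 49, 49, 67, 139, 159, 158, 160, 160, 
[... 2188 characters left out ...]
, 162, 163, 159, 159, 158, 160, 161, 162, 163, 149, 119, 108, 107, 107, 107, 108, 109, 108, 109, 108, 109, 108, 110, 112, 155, 159, 158, 159, 158, 159, 160, 161, 161, 160, 161, 160]
235 [84, 84, 62, 55, 52, 50, 52, 51, 47, 63, 65, 65, 65, 64, 60, 63, 64, 83, 134, 155, 157, 159, 158, 159, 160, 159, 159, 156, 155, 157, 159, 160, 160, 161, 139, 68, 76, 76, 73, 74, 71, 71, 73, 72, 72, 61, 49, 51, 49, 55, 120, 156, 159, 161, 161, 162, 163, 164, 162, 162, 159, 161, 161, 164, 163, 164, 160, 127, 109, 108, 109, 108, 107, 97, 107, 109, 107, 109, 110, 109, 104, 158, 159, 161, 160, 160, 160, 161, 160, 160, 159, 159, 160, 161, 161]
[(array([254.9, 188.9]), 393, array([248, 173,  15,  33], dtype=int32))]
```

View pics/zoom.png

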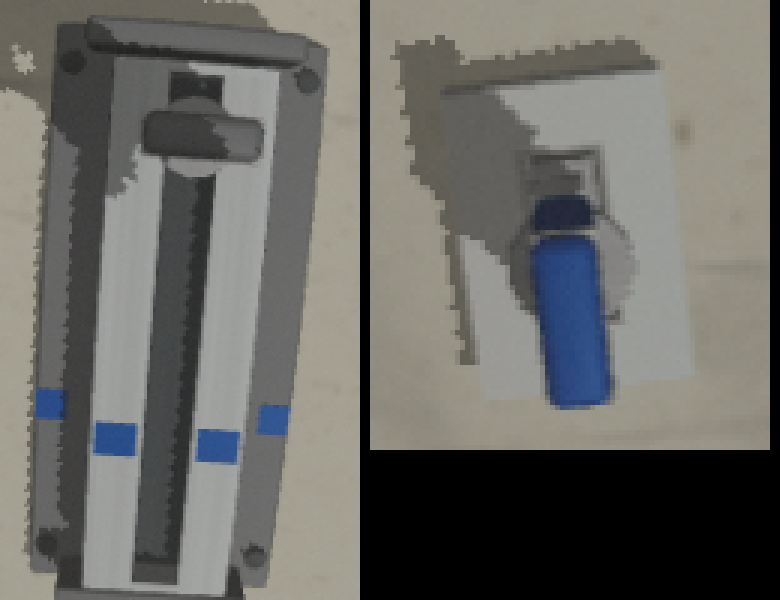

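Zoom: the post's grip top face runs from about (567,238) to (577,404) in the right crop, and the foot end shows in the pocket at (562,175). In the left crop, slot, lips and bands are crisp. I'll turn these into positions.

```bash
python3 - <<'E'
from h import *
import pickle
D=pickle.load(open("cal.pkl","rb"))
c=D["rail"]; g=cv2.cvtColor(cv2.imread("pics/w_rail.png"),cv2.COLOR_BGR2GRAY).astype(float)
def cross(r,lo,hi,th,up):
    x=np.arange(lo,hi); v=g[r,lo:hi]
    for i in range(len(v)-1):
        if (v[i]<th<=v[i+1]) if up else (v[i]>=th>v[i+1]): return lo+i+(th-v[i])/(v[i+1]-v[i])
E={k:[] for k in ("oL","sL","sR","oR")}
for r in [*range(140,186,3),*range(214,236,3)]:
    oL=cross(r,226,248,112,True); sL=cross(r,int(oL)+10,int(oL)+26,112,False); sR=cross(r,int(sL)+8,int(sL)+25,105,True); oR=cross(r,int(sR)+12,int(sR)+25,132,False)
    for k,x in zip(E,(oL,sL,sR,oR)): E[k].append(onz(c,(x,r),.046,True)[:2])
L={}
for k,v in E.items():
    v=np.array(v); m=v.mean(0); d=np.linalg.svd(v-m)[2][0]; d*=np.sign(d[0]); L[k]=(m,d); print(k,m.round(4),np.degrees(np.arctan2(d[1],d[0])).round(2))
d=sum(l[1] for l in L.values()); d/=np.linalg.norm(d); n=np.array([-d[1],d[0]])
print("dir",np.degrees(np.arctan2(d[1],d[0])),{k:round(float(n@l[0])*1e3,2) for k,l in L.items()})
b=lambda p,z:onz(c,p,z,True)[:2]
for ps,z in ((((221.5,189.3),(295.7,194.7)),.010),(((243,201),(277,203.3)),.046)):
    P=[b(p,z) for p in ps]; print("bands n",[float(n@p*1e3) for p in P],"d",[float(d@p*1e3) for p in P])
gp=b((272,98),.104); print("grey d,n",d@gp,n@gp)
c=D["dock"]; q=lambda x,y:(215+(x-370)/5,125+y/5)
for p in [(535,240),(600,235),(610,400),(545,408),(567,238),(577,404)]: print("grip",onz(c,q(*p),.080,True).round(4))
for p in [(443,95),(662,70),(693,375),(484,398)]: print("dock",onz(c,q(*p),.014,True).round(4))
for p in [(520,152),(603,148)]: print("pocket",onz(c,q(*p),.014,True).round(4))
print("disc",onz(c,q(572,262),.040,True))
E
```

```text
oL [0.5685 0.1617] 18.67
sL [0.5613 0.1786] 18.66
sR [0.5547 0.1943] 18.61
oR [0.5474 0.2114] 18.82
dir 18.69091294329198 {'oL': -29.04, 'sL': -10.67, 'sR': 6.34, 'oR': 24.81}
bands n [-46.51629552820886, 40.842950790551896] d [608.1786148117951, 608.305743449908]
bands n [-20.141494452609177, 15.787526908900583] d [608.1086068154381, 608.0172133600347]
grey d,n 0.5010076501839393 -0.0026109941623046564
grip [ 0.4977 -0.1841  0.08  ]
grip [ 0.4945 -0.1732  0.08  ]
grip [ 0.5239 -0.1649  0.08  ]
grip [ 0.5278 -0.176   0.08  ]
grip [ 0.4962 -0.1787  0.08  ]
grip [ 0.5258 -0.1705  0.08  ]
dock [ 0.4864 -0.2078  0.014 ]
dock [ 0.4713 -0.163   0.014 ]
dock [ 0.5371 -0.1405  0.014 ]
dock [ 0.5523 -0.1857  0.014 ]
pocket [ 0.4953 -0.189   0.014 ]
pocket [ 0.4907 -0.1717  0.014 ]
disc [ 0.51043519 -0.17448146  0.04      ]
```

Geometry checks out: channel width 53.9 mm, slot 17.0 mm. Station on the slot centre is about (0.5767, 0.1929), with the rail line at yaw 18.7°. The post is at (0.511, -0.1745), yaw about 15.5°. Next I grasp and lift.

```bash
python3 - <<'E'
from h import *
def st(t): s=robot.observe(); print(t,round(s["time"],2),s["tool_pos"].round(4),s["tcp_rot"].round(2),"F",s["ft_force"].round(2),"T",s["torque"].round(3),"g",s["gripper_width"].round(4),s["gripper_force"].round(1))
robot.set_gripper(.05)
R=[180,0,-164.5]
robot.move_pose([.511,-.1745,.19],R)
print(robot.line_to([.511,-.1745,.116],.06,guard=6)); st("down")
robot.set_gripper(0); st("grip")
robot.line_to([.511,-.1745,.15],.06); st("lift")
robot.line_to([.511,-.1745,.24],.15); robot.pause(.2); st("up")
import pickle; D=pickle.load(open("cal.pkl","rb")); D["held"]=robot.get_calibration("wrist"); cv2.imwrite("pics/held.png",robot.grab_frame("wrist")); 
robot.move_pose([.5767,.1929,.24],[180,0,-161.3]); robot.line_to([.5767,.1929,.185],.1); robot.pause(.3); st("above"); print(robot.observe()["q"].round(1))
D["above"]=robot.get_calibration("wrist"); im=robot.grab_frame("wrist"); cv2.imwrite("pics/above.png",im); pickle.dump(D,open("cal.pkl","wb"))
cv2.imwrite("pics/above2.png",cv2.resize(im[120:320,150:370],None,fx=3,fy=3,interpolation=cv2.INTER_NEAREST))
E
```

```text
FalseTraceback (most recent call last):
  File "<stdin>", line 6, in <module>
  File "<stdin>", line 2, in st
AttributeError: 'float' object has no attribute 'round'
```

```bash
cat >> h.py <<'E'
def st(t):
    s=robot.observe(); r=lambda k,n:np.round(s[k],n)
    print(t,r("time",2),r("tool_pos",4),r("tcp_rot",2),"F",r("ft_force",2),"T",r("torque",3),"g",r("gripper_width",4),r("gripper_force",1))
E
python3 - <<'E'
from h import *
st("down")
robot.set_gripper(0); st("grip")
robot.line_to([.511,-.1745,.15],.06); st("lift")
robot.line_to([.511,-.1745,.24],.15); robot.pause(.2); st("up")
import pickle; D=pickle.load(open("cal.pkl","rb")); D["held"]=robot.get_calibration("wrist"); cv2.imwrite("pics/held.png",robot.grab_frame("wrist")); 
robot.move_pose([.5767,.1929,.24],[180,0,-161.3]); robot.line_to([.5767,.1929,.185],.1); robot.pause(.3); st("above"); print(robot.observe()["q"].round(1))
D["above"]=robot.get_calibration("wrist"); im=robot.grab_frame("wrist"); cv2.imwrite("pics/above.png",im); pickle.dump(D,open("cal.pkl","wb"))
cv2.imwrite("pics/above2.png",cv2.resize(im[120:320,150:370],None,fx=3,fy=3,interpolation=cv2.INTER_NEAREST))
E
```

```text
down 7.26 [ 0.5113 -0.1747  0.1165] [-1.7996e+02  3.0000e-02 -1.6450e+02] F [ 0.68  0.6  -0.37] T [-0.026 -0.029  0.024] g 0.0498 0.0
grip 7.68 [ 0.5112 -0.1749  0.1163] [-1.7994e+02  1.0000e-02 -1.6451e+02] F [ 1.19 -2.8   0.15] T [-0.689 -0.068  0.017] g 0.0116 58.5
lift 8.4 [ 0.5109 -0.1744  0.1498] [ 1.7998e+02 -1.0000e-02 -1.6450e+02] F [ 0.54 -0.21 -1.57] T [-0.019  0.01   0.014] g 0.0114 59.2
up 9.35 [ 0.5106 -0.1742  0.2388] [ 1.7992e+02 -7.0000e-02 -1.6450e+02] F [-0.24  0.11 -0.93] T [-0.042 -0.019  0.04 ] g 0.0114 59.2
above 11.79 [0.577  0.193  0.1856] [-1.7999e+02  5.0000e-02 -1.6130e+02] F [ 0.37  0.14 -1.15] T [ 0.015  0.077 -0.002] g 0.0114 59.2
[  6.2   8.   -4.6  77.4  -0.  -12.5]
```

View pics/above2.png

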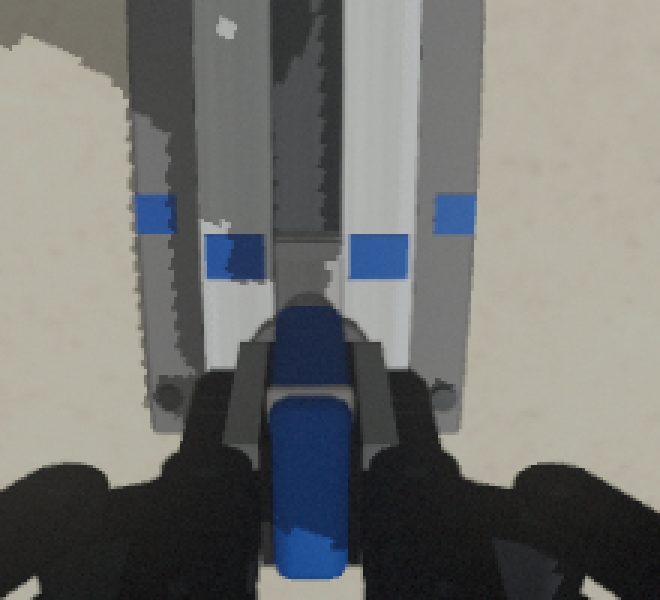

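The foot's end is visible between crop x = 276 and 342, at y = 240, nearly centred over the slot (272 to 343). I'll quantify its lateral and along-slot offsets.

```bash
python3 - <<'E'
from h import *
import pickle
D=pickle.load(open("cal.pkl","rb")); c=D["above"]
a=np.radians(18.7); d=np.array([np.cos(a),np.sin(a)]); n=np.array([-d[1],d[0]])
t=np.array([.577,.193]); u=.0753
f=lambda x,y,z:(lambda p:(round(float(d@(p-t))*1e3,2),round(float(n@(p-t))*1e3,2)))(onz(c,(150+(x-1)/3,120+(y-1)/3),z,True)[:2])
print("foot near end corners (horn top edge)",f(276,243,u+.0095),f(343,243,u+.0095))
print("grip top near corners",f(270,400,u+.074),f(351,400,u+.074),"far",f(276,577,u+.074),f(347,577,u+.074))
print("slot",f(273,200,.046),f(343,200,.046),f(271,100,.046),f(343,100,.046))
print("bands",f(235,257,.046),f(378.5,257,.046),f(156,214,.01),f(456,214,.01))
E
```

```text
foot near end corners (horn top edge) (-17.51, -6.14) (-17.51, 7.52)
grip top near corners (-17.15, -4.64) (-17.15, 6.45) far (14.78, -4.41) (14.78, 6.54)
slot (-15.21, -8.34) (-15.21, 8.89) (-40.15, -8.55) (-40.14, 8.66)
bands (-0.26, -18.12) (-0.27, 18.0) (-0.39, -44.29) (-0.38, 43.37)
```

```bash
python3 - <<'E'
from h import *
a=np.radians(18.7); n=np.array([-np.sin(a),np.cos(a)]); p=np.array([.577,.193])-.0006*n
robot.line_to([*p,.161],.06,rotation=[180,0,-161.3]); robot.pause(.3); st("pre")
hit=robot.line_to([*p,.136],.015,guard=4); print(hit); st("contact")
robot.pause(.2); st("rest")
E
```

```text
pre 12.69 [0.5774 0.1924 0.1614] [-1.7999e+02  3.0000e-02 -1.6130e+02] F [ 1.06  0.23 -0.69] T [-0.008  0.045  0.   ] g 0.0112 59.2
True
contact 13.93 [0.5772 0.1924 0.1403] [-1.800e+02 -1.000e-02 -1.613e+02] F [ 0.11 -0.16  3.79] T [ 0.006 -0.141 -0.051] g 0.0115 59.9
rest 14.13 [0.5771 0.1924 0.1402] [ 1.800e+02 -2.000e-02 -1.613e+02] F [1.67 0.33 3.88] T [ 0.104 -0.443  0.013] g 0.011 59.9
```

The foot entered the slot and met the bed at the predicted height, with lateral force under 2 N. Next I press 8 mm and turn in steps.

```bash
python3 - <<'E'
from h import *
p=[.577,.1924]
robot.line_to([*p,.1342],.015,rotation=[180,0,-161.3],guard=13); robot.pause(.2); st("pressed")
s=robot.observe(); 
if .1325<s["tool_pos"][2]<.1352 and s["ft_force"][2]<18:
    for k in range(1,10):
        robot.line_to([*p,.1342],.03,rotation=[180,0,-161.3-10*k]); st(k*10)
        s=robot.observe()
        if np.linalg.norm(s["ft_force"])>21 or abs(s["torque"][2])>1.0: print("STOP"); break
E
```

```text
pressed 14.84 [0.5772 0.1925 0.135 ] [-1.7999e+02  4.0000e-02 -1.6129e+02] F [-1.49 -0.4  10.9 ] T [-0.016  0.297  0.01 ] g 0.0112 60.9
10 15.17 [0.5774 0.1924 0.1351] [-1.7999e+02  6.0000e-02 -1.7134e+02] F [-0.14  0.53  9.77] T [-0.036  0.11  -0.089] g 0.0113 60.8
20 15.49 [0.5774 0.1925 0.1351] [1.7999e+02 7.0000e-02 1.7867e+02] F [-0.49  0.2  10.68] T [-0.04   0.161 -0.037] g 0.011 60.8
30 15.82 [0.5774 0.1924 0.1351] [1.7998e+02 7.0000e-02 1.6866e+02] F [-0.04  0.76  9.36] T [-0.057  0.164 -0.035] g 0.0112 60.8
40 16.14 [0.5774 0.1924 0.1351] [1.7997e+02 6.0000e-02 1.5866e+02] F [ 0.26 -0.92  9.26] T [ 0.045  0.092 -0.097] g 0.0111 60.8
50 16.47 [0.5774 0.1924 0.1352] [1.7995e+02 6.0000e-02 1.4866e+02] F [-0.42 -0.59  9.58] T [0.056 0.086 0.005] g 0.011 60.8
60 16.79 [0.5774 0.1925 0.1352] [1.7994e+02 5.0000e-02 1.3867e+02] F [ 0.29 -0.79  9.84] T [ 0.041  0.069 -0.084] g 0.0112 60.8
70 17.12 [0.5774 0.1925 0.1351] [1.7994e+02 4.0000e-02 1.2866e+02] F [-0.85 -0.03 10.16] T [ 0.04   0.105 -0.046] g 0.0113 60.8
80 17.44 [0.5774 0.1925 0.1351] [1.7993e+02 3.0000e-02 1.1867e+02] F [-0.7  -0.09 10.44] T [ 0.016  0.015 -0.048] g 0.0113 60.8
90 17.77 [0.5775 0.1925 0.1352] [1.7992e+02 2.0000e-02 1.0867e+02] F [-1.28  0.05 10.67] T [ 0.017  0.009 -0.05 ] g 0.0115 60.8
```

```bash
python3 - <<'E'
from h import *
p=[.577,.1924]; R=[180,0,108.7]
for z in (.1375,.139,.140,.1408,.1415,.1422):
    robot.line_to([*p,z],.015,rotation=R); robot.pause(.15); st(z)
    if robot.observe()["ft_force"][2]<-3: break
E
```

```text
0.1375 18.28 [0.5774 0.1925 0.138 ] [1.7994e+02 1.0000e-02 1.0870e+02] F [0.35 0.05 7.06] T [ 0.142 -0.365 -0.106] g 0.0114 60.3
0.139 18.68 [0.5774 0.1924 0.1392] [1.7995e+02 1.0000e-02 1.0870e+02] F [3.26 1.08 5.46] T [ 0.151 -0.784 -0.033] g 0.0111 60.1
0.14 19.08 [0.5771 0.1924 0.14  ] [179.99   0.   108.7 ] F [4.07 0.23 3.05] T [ 0.158 -0.962 -0.058] g 0.0115 59.9
0.1408 19.48 [0.5769 0.1923 0.1403] [-1.7998e+02 -1.0000e-02  1.0869e+02] F [5.48 0.79 0.21] T [ 0.159 -1.282 -0.026] g 0.0115 60.0
0.1415 19.88 [0.5769 0.1923 0.1404] [-1.7996e+02 -1.0000e-02  1.0869e+02] F [ 7.12  0.5  -5.65] T [ 0.287 -1.829  0.026] g 0.0113 59.4
```

The grooves caught: it stops hard at TCP z = 0.1403, the expected lock height. I'll relax to neutral, release, and check by camera.

```bash
python3 - <<'E'
from h import *
R=[180,0,108.7]
robot.line_to([.5772,.1924,.1402],.015,rotation=R); robot.pause(.2); st("relax")
robot.set_gripper(.03); st("open")
robot.set_gripper(.05); robot.pause(.2)
p=robot.observe()["tool_pos"]
print(robot.line_to([p[0],p[1],.24],.08,rotation=R,guard=8)); st("up")
robot.move_pose([.57,.13,.27],[180,0,-161.3]); robot.pause(.3)
import pickle; D=pickle.load(open("cal.pkl","rb")); D["end"]=robot.get_calibration("wrist"); im=robot.grab_frame("wrist"); pickle.dump(D,open("cal.pkl","wb")); cv2.imwrite("pics/end.png",im)
s=robot.grab_frame("side"); cv2.imwrite("pics/end_s.png",s)
a=cv2.resize(im[30:270,190:410],None,fx=2.4,fy=2.4,interpolation=cv2.INTER_CUBIC)
b=cv2.resize(s[130:195,180:275],None,fx=2.7,fy=2.7,interpolation=cv2.INTER_CUBIC)
o=np.zeros((600,800,3),np.uint8); o[:a.shape[0],:a.shape[1]]=a; o[:b.shape[0],800-b.shape[1]:]=b; cv2.imwrite("pics/endz.png",o)
E
```

```text
relax 20.33 [0.577  0.1924 0.1402] [-179.98   -0.    108.7 ] F [1.33 0.09 3.48] T [ 0.102 -0.53   0.011] g 0.0113 60.7
open 20.65 [0.5766 0.1924 0.1396] [-1.7992e+02 -2.0000e-02  1.0870e+02] F [-0.09  0.93 -0.51] T [-0.052  0.026 -0.047] g 0.0303 0.0
False
up 22.58 [0.577  0.1924 0.2393] [-1.7994e+02 -1.0000e-02  1.0870e+02] F [ 0.48 -0.54 -0.07] T [-0.006 -0.012 -0.015] g 0.0498 0.0
```

View pics/endz.png

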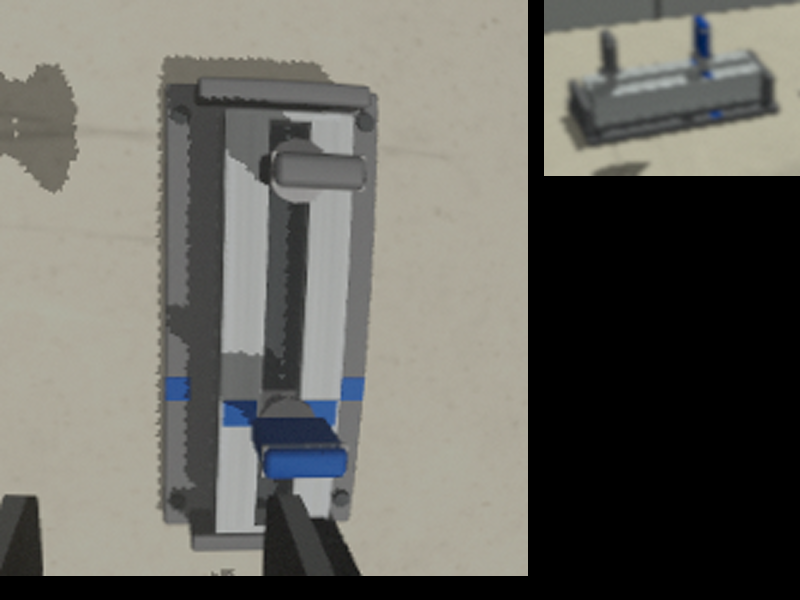

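The end view shows the blue post standing across the channel at the bands (grip top at (306,462) in the crop), like the grey one at (320,170). A quick numeric check of its yaw and position comes before handing in.

```bash
python3 - <<'E'
from h import *
import pickle
c=pickle.load(open("cal.pkl","rb"))["end"]
a=np.radians(18.69); d=np.array([np.cos(a),np.sin(a)]); n=np.array([-d[1],d[0]])
f=lambda x,y:onz(c,(190+x/2.4-.3,30+y/2.4-.3),.104,True)[:2]
for nm,C in (("blue",[(265,452),(345,447),(347,472),(267,477)]),("grey",[(276,152),(363,156),(362,188),(276,186)])):
    P=np.array([f(*x) for x in C]); v=(P[1]+P[2]-P[0]-P[3])/2; m=P.mean(0)
    print(nm,"d,n",(d@m*1e3).round(1),(n@m*1e3).round(1),"len",np.linalg.norm(v)*1e3,"yaw vs channel normal",np.degrees(np.arctan2(v@d,v@n)))
E
```

```text
blue d,n 606.9 -1.9 len 30.223485674638198 yaw vs channel normal -2.902589678384365
grey d,n 502.5 -2.7 len 29.859628052660927 yaw vs channel normal -0.7726512469947728
```

```bash
python3 - <<'E'
from h import *
import pickle
c=pickle.load(open("cal.pkl","rb"))["end"]; im=cv2.imread("pics/end.png")
a=np.radians(18.69); d=np.array([np.cos(a),np.sin(a)]); n=np.array([-d[1],d[0]])
h=cv2.cvtColor(im,cv2.COLOR_BGR2HSV); sub=h[212:232,295:340]; print(sub[:,18,2].tolist())
m=cv2.inRange(h,(100,120,120),(130,255,255)); m[:215]=0; m[234:]=0; m[:,:290]=0; m[:,345:]=0
ys,xs=np.nonzero(m); lo=[];hi=[]
for x in range(xs.min()+4,xs.max()-3):
    y=ys[xs==x]; hi.append(onz(c,(x,y.max()+.5),.104,True)[:2]); lo.append(onz(c,(x,y.min()-.5),.104,True)[:2])
for P in (lo,hi):
    P=np.array(P); k=np.polyfit(P@n,P@d,1); print("yaw",np.degrees(np.arctan(k[0])),"d",(P@d).mean())
E
```

```text
[65, 65, 67, 76, 81, 83, 103, 120, 137, 147, 149, 148, 149, 147, 148, 143, 134, 154, 168, 168]
yaw 1.1246127387554052 d 0.6033677804138718
yaw 1.0928663635826013 d 0.6129741964084472
```

```bash
python3 -c "
from plant import robot
print(robot.job_done())"
```

```text
the job is handed in; nothing more can be done
None
```

The blue post is locked across the channel at the blue bands and released, with the job handed in at about 25 s: the lips caught at the expected height, it stands about 1 mm from the station along the rail and about 1° off square (edge fit), and it was pressed at up to about 11 N.

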